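# Desk fan strip-down: tidy parts in the tray, unscrew the blade cap and hold it

## Task

We are stripping the desk fan to clean it: first lay the black guard latch and the orange cleaning brush flat in their own compartments of the grey parts tray, each along its dark outline and the brush the same way round as its outline, and let go of them. Then unscrew the blue cap from the middle of the fan's blades; some of these fans have a reverse thread, so feel which way it loosens, turn it until it comes free and only then lift it off. Finish still holding the cap upright and still, about 10 cm straight above the hub, for me to take from you, and do not disturb the other things on the desk.

Things in the scene. Friction and masses are not known exactly. Their poses are not given: they have to be found in the camera images.
- cap_mid (a point): Centre of the loose blue ribbed blade cap, 41 mm across, 30 mm high, 40 g: on its axis, half-way up; z up its axis, x towards the white rib on top. Starts screwed home, 15 mm above hub_top, 1.5 mm of side play. Thread hand unknown, differs from start to start: one way a firm stop at once, the other way it turns easily (under 0.1 N m); turned by 45 to 65 degrees it lifts straight off (not before; stop at 70).
- hub_top (a point): Centre of the hub face on which the cap sits, 150 mm above the desk; z up. Face 54 mm across; the cap's coarse thread on it is 13 mm high. Hub, fan and locked rotor are fixed and do not turn. Blades, the red rotor-lock clip and the 195 mm wire rim stay below 145 mm; only the cap stands above the hub face. The front guard is off.
- brush_mid (a point): Centre of the orange flat cleaning brush, half-way up its 14 mm height, lying on the desk; 150 mm long along x. Handle from x = -75 to +15 mm, 16 mm wide; metal collar and pale bristles from +15 to +75 mm, 34 mm wide. Balances near x = 0; grip it across the handle, x = -35 to 0 mm. 50 g. Starts with its bristle end pointing roughly away from the robot.
- brush_head (a point): Point on the brush in the bristle part, 56 mm along x from brush_mid.
- latch_mid (a point): Centre of the loose black guard latch, a flat plastic bar 96 mm long (x), 20 mm wide (y), 8 mm thick (z), half-way up; both ends alike. 40 g; lies on the desk.
- tray: Grey parts tray, fixed: 252 mm (x) by 140 mm (y), origin at the centre of its underside. Floor 3 mm thick, walls and dividers 4 mm thick, 18 mm high. Three compartments: the latch's lies crosswise at the -x end (66 mm along x, 132 mm along y); the brush's and the screwdriver's lie lengthwise side by side (each 174 mm along x, 64 mm along y).
- place_latch (a point): Centre of the latch compartment's floor, axes as the tray. The dark outline here is 96 mm along y and 20 mm along x: the latch's long side goes along the tray's y, either way round.
- place_brush (a point): Centre of the brush compartment's floor, axes as the tray. The dark outline here has its handle to -x and its wide bristle end to +x: the brush's x goes along the tray's +x.
- screwdriver_mid (a point): Bystander: centre of a yellow-handled screwdriver, 150 mm long (x), 26 mm thick, lying in the third tray compartment. Leave alone.
- mug_mid (a point): Bystander: centre of a blue mug, 80 mm across, 92 mm high. Leave alone.
- tape_mid (a point): Bystander: centre of a yellow roll of tape lying flat, 94 mm across, 24 mm high. Leave alone.
- air_can_mid (a point): Bystander: centre of a blue air-duster can, 52 mm across, 190 mm high. Leave alone.
Not all that is in view belongs to the job. There is more than one size of the part that bears cap_mid; the job needs the smallest.

How it is judged:
On the way, in this order (a step that is already met when the one before it is completed fails the run):
1. latch and brush lie flat in their own tray compartments, along their outlines, released (x of brush_mid in the frame of place_brush between -0.022 and 0.022 m and y of brush_mid in the frame of place_brush between -0.03 and 0.03 m and z of brush_mid in the frame of place_brush below 0.012 m and angle between each of brush_mid, latch_mid's own z axis and vertical below 0.15 rad and angle between the x axis of brush_mid and the x axis of tray, either way round below 0.26 rad and x of brush_head in the frame of place_brush above 0.02 m and x of latch_mid in the frame of place_latch between -0.026 and 0.026 m and y of latch_mid in the frame of place_latch between -0.03 and 0.03 m and z of latch_mid in the frame of place_latch below 0.009 m and angle between the x axis of latch_mid and the y axis of tray, either way round below 0.26 rad and contact force between each of brush, latch and the fingers below 0.05 N and linear speed of each of brush, latch below 0.03 m/s), for 0.2 s.
2. the cap has been turned loose on its thread, while still down on the hub (angle between the x axis of cap_mid and the x axis of hub_top, either way round above 0.6 rad and z of cap_mid in the frame of hub_top below 0.024 m), for 0.04 s.
At the end, for the whole second after the job is handed in: Latch and brush lie released, flat, within 15 degrees and about 25 mm of their tray outlines, bristles at the +x end; the fingers hold the cap still, within 20 degrees of upright, its underside at least 60 mm above the hub face and its axis within 80 mm of the hub axis (all of step 1 and z of cap_mid in the frame of hub_top above 0.075 m and horizontal distance between cap_mid and hub_top below 0.08 m and angle between cap_mid's own z axis and vertical below 0.35 rad and contact force between cap and the fingers above 1 N and linear speed of cap below 0.03 m/s); the arm keeps its last pose, push and grip.
It fails at once if a bystander (screwdriver, mug, tape, air can) is moved by more than 30 mm (distance of any of screwdriver_mid, mug_mid, tape_mid, air_can_mid from where it was at the start of the episode above 0.03 m).
It also fails if it takes over 61 s, if anything falls off the work surface, if the arm or the gripper's body presses on something with over 40 N, if the wrist force passes 120 N, or if a joint passes its speed limit or range.

## Robot

A 6-joint arm with a two-finger parallel gripper is mounted at the origin on the work surface. World frame = base frame: x ahead of the robot, y to its left, z up, the work surface at z = 0. Lengths are in m, angles in rad, forces in N, time in s.
With the tool pointing down it reaches from about 0.35 to 0.725 m from the base axis. Payload 4.3 kg.
Tool frame: the origin (TCP) lies midway between the tips of the shut fingers; the grasp point (between the pads) lies 19 mm behind it (arm.grasp_offset is the distance from the TCP to the grasp point, in m); z points along the fingers, y is the line along which they close (so a half turn about z gives the same grasp; the last joint's range is limited). The gripper opens to 85 mm and grips with 20 to 120 N. Pads are 22 mm wide; open, the fingers measure 114 mm over their backs; the gripper's body (76 mm by 85 mm) begins 54 mm behind the grasp point. The pads swing forward as they close: fully open they stand 13 mm farther back than shut.
Start: joints at [1.196, 0.377, 0.081, 1.274, 0, 1.46], TCP at [0.15, 0.555, 0.208] pointing down, gripper open.
Joint ranges: [-2.72, 2.72], [-0.84, 1.66], [-1.02, 1.22], [-1.77, 2.12], [-1.37, 1.28], [-3.14, 3.14]. Speed limits (rad/s): [2.57, 2.57, 3.14, 3.14, 3.14, 3.14].

## Interface

Orientations are given as a 3x3 rotation matrix whose columns are the frame's x, y, z axes.
In Python, from workcell import arm gives the robot as it stands. The module is installed in compiled form; this text tells all that it offers.
- The arm moves only by the tool arm_command, never from a script. Its argument "commands" is a list that holds one entry, the list of rows, each a list of 6 numbers: the shift along the tool's x, y, z in m, then the turn, a rotation vector about the tool's x, y, z in rad. In form: [[[tx, ty, tz, wx, wy, wz], ...]]. A call has 1 to 20 rows; each row shifts and turns the commanded pose from where the row before left it, along the tool's axes as they then stand; what a row does not reach is not made up. A row lasts 1/12 s, in which the tool goes at most 41.7 mm and 7.16 degrees, less where a joint would pass 70% of its speed; a pose out of reach is approached as far as the arm can. A call with a gripper value outside its range is refused whole. "gripper" is the gripper command: -1 is fully open, 1 is shut, values between are in proportion, set as the call begins (left out, the last holds). The fingers move at their own pace and stop on an object; "newtons" is the grip in N (left out, the last holds). Time passes only in rows, so rows that do not move let the fingers close. It gives the time, the measured TCP pose, the force, the opening and the grip force at its end, in the units of the state.
- arm.get_obs(): the state, without advancing time (a new reading comes with each control period).
- arm.read_camera(name): name is "scene" or "side" or "wrist"; returns a dict with "pixels" (384x512x3 uint8, red, green, blue), "K" (3x3 intrinsics, pixels), "k1" (the pictures are not rectified: a ray, as slopes to the right and down, at radius r is drawn at 1 + k1 r^2 times it, then the intrinsics apply), "rvec" (rotation vector, rad) and "tvec" (3), from world to camera coordinates, as OpenCV has them; the wrist camera has in their place "T_tool_cam" (4x4, takes a point from camera to tool coordinates, whose origin is the TCP and whose axes are the flange's). Camera axes: x right, y down, z forward; pixel columns grow to the right and rows downward; lengths in m; the calibration is good to about 2 mm. A picture is of the moment at which its call begins: read the wrist's pose just before it. There is no depth.
- arm.close_job(): hands the job in; it is judged then, once.
The state is a dict: "t": time; "qpos": joint angles; "qvel": joint speeds; "tau": joint torques, N m; "ee_pos": TCP position; "tcp_rot": TCP orientation; "ft_force": force on the tool from outside, world axes, zero at the start; "torque": the same for the moment, N m; "width": opening from 0.0 (shut) to 1.0 (fully open); "grip_force": force on a finger pad.
Only numpy, scipy, OpenCV 4.12 (cv2) and the standard library are available. Lean on these libraries where they do the work, as an engineer would, in place of code of your own. Each camera call takes 0.05 s, during which the arm holds its last target. There are 200 camera calls.

## Working session

There is one attempt and no reset: what is moved stays moved. The work goes in short steps, Python scripts to look and compute and a tool call to move; the robot and the scene stay as the last step left them, time stands still between calls to the robot, and variables do not carry over. Pictures are saved under pics/ and viewed, at most 10 in all, crops included, and the job is handed in when it is done.

Besides the shell and the picture viewer there is one more tool, called after "Emit:" as name(argument=value, ...), one argument or row to a line, values as JSON. arm_command: Moves the arm, as the interface text tells. Its arguments: {"type":"object","properties":{"commands":{"type":"array"},"gripper":{"type":"number"},"newtons":{"type":"number"}},"required":["commands"]}

```bash
mkdir -p pics; cat > h.py <<'E'
import numpy as np, cv2
from workcell import arm
def cam(n,save=None):
    o=arm.get_obs(); c=arm.read_camera(n)
    if n=="wrist":
        T=np.eye(4);T[:3,:3]=np.array(o["tcp_rot"]).reshape(3,3);T[:3,3]=o["ee_pos"]
        W=T@np.array(c["T_tool_cam"]); R=W[:3,:3].T; t=-R@W[:3,3]
    else:
        R=cv2.Rodrigues(np.array(c["rvec"],float))[0]; t=np.array(c["tvec"],float).ravel()
    c["R"],c["t"]=R,t
    c["D"]=np.array([c["k1"],0,0,0.]); c["K"]=np.array(c["K"],float)
    if save: cv2.imwrite(save,c["pixels"][:,:,::-1])
    return c
def ray(c,uv):
    p=cv2.undistortPoints(np.array(uv,float).reshape(-1,1,2),c["K"],c["D"],None,None,None).reshape(-1,2) if 0 else cv2.undistortPointsIter(np.array(uv,float).reshape(-1,1,2),c["K"],c["D"],None,None,(3,50,1e-9)).reshape(-1,2)
    d=np.c_[p,np.ones(len(p))]@c["R"]; return -c["R"].T@c["t"],d
def onz(c,uv,z):
    o,d=ray(c,uv); return o+d*((z-o[2])/d[:,2])[:,None]
def proj(c,P):
    return cv2.projectPoints(np.array(P,float).reshape(-1,1,3),c["R"],c["t"],c["K"],c["D"])[0].reshape(-1,2)
E
python3 - <<'E'
from h import *
np.set_printoptions(precision=3,suppress=True)
ims=[cam(n) for n in("scene","side","wrist")]
for n,c in zip(("scene","side","wrist"),ims):
    print(n,c["K"][0],c["k1"],-c["R"].T@c["t"],c["R"][2])
    im=c["pixels"][:,:,::-1]
    cv2.imwrite(f"pics/{n}0.png",cv2.resize(im,(800,600),interpolation=cv2.INTER_CUBIC))
o=arm.get_obs();print(o["t"],o["tcp_rot"],o["width"])
E
```

```text
scene [346.755   0.    251.998] 0.011462143950877801 [ 1.091 -0.507  0.986] [-0.456  0.421 -0.784]
side [364.426   0.    254.68 ] 0.022067219838732048 [0.376 0.723 0.757] [ 0.214 -0.754 -0.621]
wrist [322.717   0.    256.205] 0.02818956881087816 [0.082 0.574 0.374] [ 0.273 -0.076 -0.959]
0.15 [[-0.965  0.262 -0.001]
 [ 0.262  0.965 -0.001]
 [ 0.    -0.002 -1.   ]] 0.998449270883029
```

View pics/scene0.png

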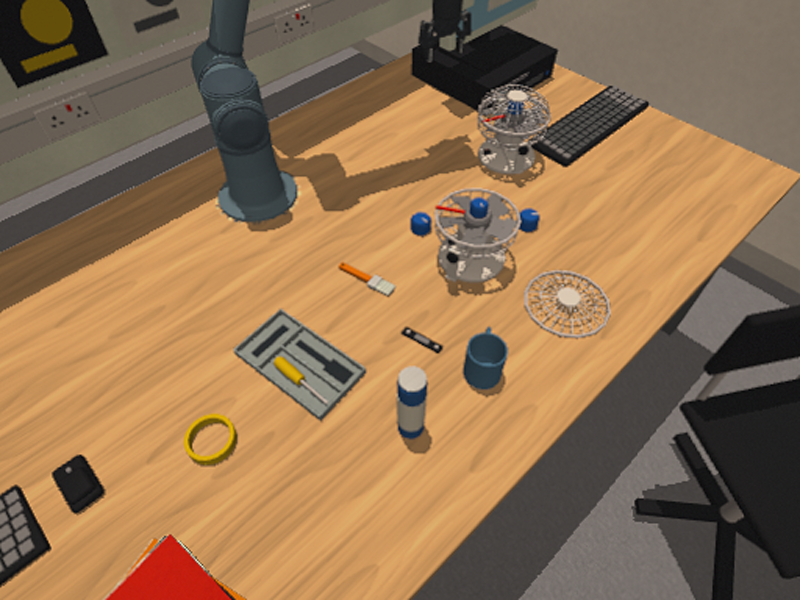

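View pics/side0.png

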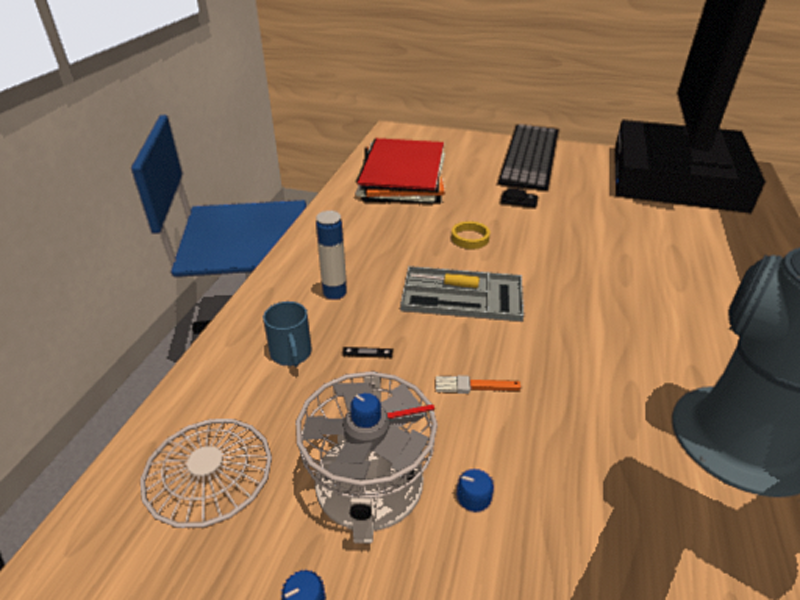

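Scene view (800 px scale): tray corners are about (281,311), (365,371), (321,417) and (235,351). The brush runs (342,266)-(392,291), the latch (404,331)-(440,350), and the fan cap is at (479,207). Side view: cap (365,408), brush (437,384)-(520,386), latch (343,352)-(393,353). The loose blue caps on the desk are decoys. I'll zoom in to measure.

```bash
python3 - <<'E'
from h import *
np.set_printoptions(precision=4,suppress=True)
s=cam("scene");d=cam("side")
def px(a): return (np.array(a,float)+.5)/1.5625-.5
for n,c,pts in(("scene",s,dict(tray=[(281,311),(365,371),(321,417),(235,351)],brush=[(342,266),(391,291)],latch=[(404,331),(440,350)],cap=[(479,200)])),
 ("side",d,dict(tray=[(411,268),(522,276),(523,318),(402,307)],brush=[(520,386),(437,384)],latch=[(343,352),(393,353)],cap=[(365,400)]))):
    for k,z in dict(tray=.018,brush=.007,latch=.006,cap=.18).items(): print(n,k,onz(c,px(pts[k]),z)[:,:2].tolist())
def crop(c,x,y,w,h): return cv2.resize(c["pixels"][y:y+h,x:x+w,::-1],(800,int(800*h/w)),interpolation=cv2.INTER_CUBIC)
cv2.imwrite("pics/c1.png",crop(s,145,115,200,150)); cv2.imwrite("pics/c2.png",crop(d,185,160,160,120))
E
```

```text
scene tray [[0.3824040624404065, -0.19685182781031862], [0.6280407572884176, -0.16295155467207195], [0.6462001081104956, -0.2927446377311756], [0.4015766057872897, -0.3299766049349654]]
scene brush [[0.36524119979886427, -0.006048961879196124], [0.5037988712626337, 0.026465616127510305]]
scene latch [[0.6055130621321494, -0.02963350869322201], [0.6942010451355412, -0.008174730921423123]]
scene cap [[0.553124816990332, 0.24916506772191938]]
side tray [[0.6321654600662808, -0.2847140738451458], [0.3903827129956954, -0.32349752835992074], [0.3726166018726954, -0.1807591349228227], [0.6143228555922905, -0.14662004163498255]]
side brush [[0.35730102855084656, -0.005267515748558882], [0.499659818109627, 0.031162416372848112]]
side latch [[0.6891796003391142, -0.00015334333068917072], [0.5974693541819163, -0.023883808360364855]]
side cap [[0.5566367327212314, 0.24540161971127483]]
```

View pics/c1.png

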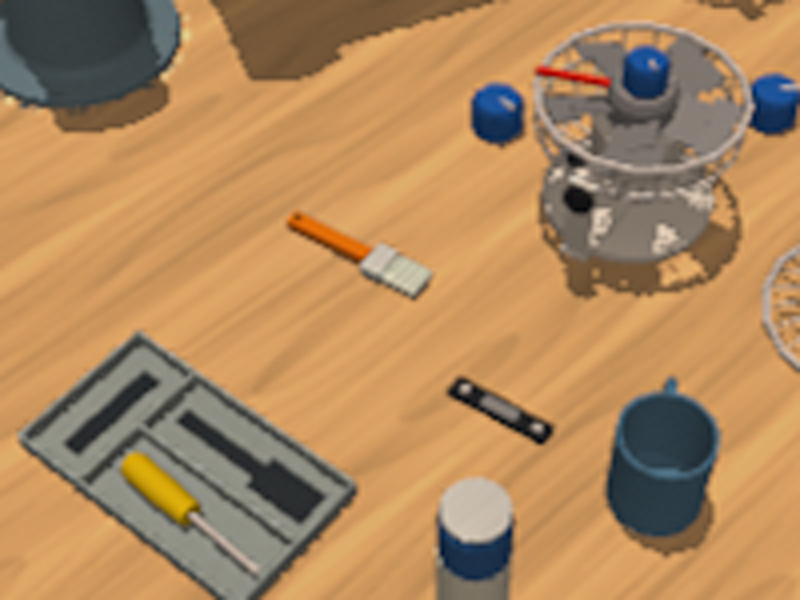

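View pics/c2.png

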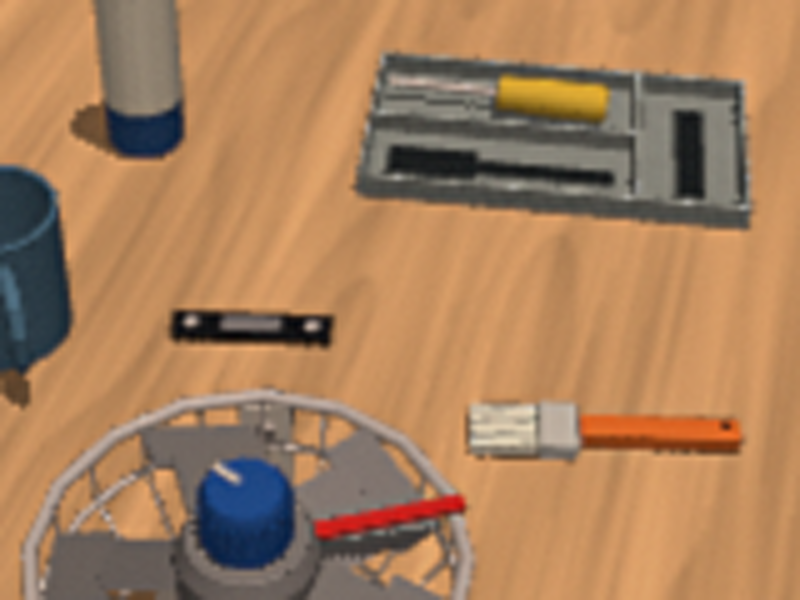

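Crop c1 shows the tray top corners (139,332), (357,487), (20,437), the latch outline centre (112,412), and the brush outline (183,417)-(312,507). It also shows the brush (290,220)-(424,284), the latch (450,390)-(550,436) and the cap (647,73). Crop c2 shows the latch outline centre (689,155), brush outline (388,160)-(613,178), brush (740,435)-(468,428), latch (172,325)-(332,330), cap (247,513), and the cap's white rib pointing to the upper left.

```bash
cat > m.py <<'E'
from h import *
np.set_printoptions(precision=4,suppress=True)
def tri(a,ua,b,ub):
    o1,d1=ray(a,ua);o2,d2=ray(b,ub);d1=d1[0];d2=d2[0]
    s=np.linalg.lstsq(np.c_[d1,-d2],o2-o1,rcond=None)[0]
    p,q=o1+d1*s[0],o2+d2*s[1];return (p+q)/2,np.linalg.norm(p-q)
E
python3 - <<'E'
from m import *
s=cam("scene");d=cam("side")
A=lambda a:(np.array(a,float)+.5)/4-.5+[145,115]
B=lambda a:(np.array(a,float)+.5)/5-.5+[185,160]
for n,a,b in [("trayC-x+y",(139,332),(748,208)),("tray+x+y",(357,487),(360,188)),("tray-x-y",(20,437),(742,82)),
 ("latchout",(112,412),(689,155)),("bro handle",(183,417),(613,178)),("bro head",(312,507),(388,160)),
 ("brush handle",(290,220),(740,435)),("brush head",(424,284),(468,430)),("latch n",(450,390),(332,330)),("latch f",(550,436),(172,325)),("capmid",(647,73),(247,513)),("captop",(648,60),(246,482))]:
    print(n,*tri(s,A(a),d,B(b)))
E
```

```text
trayC-x+y [ 0.3751 -0.1937  0.0155] 0.0007067235466483295
tray+x+y [ 0.6195 -0.1556  0.0055] 0.0021933527186435552
tray-x-y [ 0.3945 -0.3297  0.0142] 0.001885137340988372
latchout [ 0.4187 -0.2562  0.001 ] 0.00018888788359137397
bro handle [ 0.4641 -0.216   0.0018] 0.0022859862282510472
bro head [ 0.609  -0.1929  0.0032] 0.0013008258770091951
brush handle [ 0.3576 -0.008   0.005 ] 0.0005294704226472014
brush head [0.5031 0.0304 0.0053] 0.0007698151683026127
latch n [ 0.6006 -0.0309 -0.0007] 4.751181825108334e-06
latch f [ 0.6931 -0.0046  0.0026] 0.001871114894750954
capmid [0.5567 0.2467 0.1611] 0.002223187488354537
captop [0.5573 0.2445 0.1778] 0.0021666904383457
```

```bash
cat > plan.py <<'E'
import sys
from m import *
# x y z phi : world target of TCP, phi = world angle of closing axis -> tool-frame moves (turn first, then shift)
x,y,z,phi=map(float,sys.argv[1:5])
o=arm.get_obs();R=np.array(o["tcp_rot"]);p=np.array(o["ee_pos"])
cur=np.arctan2(R[1,1],R[0,1]);dphi=(phi-cur+np.pi)%(2*np.pi)-np.pi
if len(sys.argv)>5: dphi=phi-cur+float(sys.argv[5])
Y=np.array([np.cos(phi),np.sin(phi),0]);X=np.array([-Y[1],Y[0],0])
d=np.array([x,y,z])-p
print("t",o["t"],"q",np.array(o["qpos"]),"cur",p,cur,"tilt",R[:,2])
print("turn wz",-dphi,"rows",abs(dphi)/.11,"shift tool",X@d,Y@d,-d[2])
E
python3 plan.py 0.6469 -0.0178 0.08 1.848; python3 - <<'E'
from m import *
s=cam("scene");d=cam("side");f=lambda a:(np.array(a,float)+.5)/1.5625-.5
print("mug",*tri(s,f((486,362)),d,f((288,334))),"can",*tri(s,f((411,405)),d,f((331,256))))
E
```

```text
t 0.35 q [ 1.1957  0.3775  0.0807  1.2744 -0.      1.4605] cur [0.1504 0.5548 0.2073] 1.3059724755993112 tilt [-0.0001 -0.0004 -1.    ]
turn wz -0.5420275244006891 rows 4.927522949097174 shift tool -0.3208009708457342 -0.6866491755378145 0.12730398112802516
mug [0.7912 0.0189 0.0423] 0.0041056125735636955 can [ 0.7752 -0.1763  0.0939] 0.0002849406114108273
```

Emit:
arm_command(
  commands=[
    [[0,0,0,0,0,-0.108],[0,0,0,0,0,-0.108],[0,0,0,0,0,-0.108],[0,0,0,0,0,-0.109],[0,0,0,0,0,-0.109],[-0.0146,-0.0312,0,0,0,0],[-0.0146,-0.0312,0,0,0,0],[-0.0146,-0.0312,0,0,0,0],[-0.0146,-0.0312,0,0,0,0],[-0.0146,-0.0312,0,0,0,0],[-0.0146,-0.0312,0,0,0,0],[-0.0146,-0.0312,0,0,0,0],[-0.0146,-0.0312,0,0,0,0],[-0.0146,-0.0312,0,0,0,0],[-0.0146,-0.0312,0,0,0,0],[-0.0146,-0.0312,0,0,0,0],[-0.0146,-0.0312,0,0,0,0],[-0.0146,-0.0312,0,0,0,0],[-0.0146,-0.0312,0,0,0,0],[-0.0146,-0.0312,0,0,0,0]],
  ],
  gripper=-0.2,
  newtons=40,
)

```text
t: 2.12
ee_pos: [0.4902, 0.1633, 0.2077]
tcp_rot: [[-0.962, -0.273, 0.001], [-0.273, 0.962, 0.0], [-0.001, 0.0, -1.0]]
ft_force: [0.2, 0.9, 0.5]
width: 0.599
grip_force: 0.0
```

Emit:
arm_command(
  commands=[
    [[-0.0146,-0.0312,0,0,0,0],[-0.0146,-0.0312,0,0,0,0],[-0.0146,-0.0312,0,0,0,0],[-0.0146,-0.0312,0,0,0,0],[-0.0146,-0.0312,0,0,0,0],[-0.0146,-0.0312,0,0,0,0],[-0.0146,-0.0312,0,0,0,0],[0,0,0.03,0,0,0],[0,0,0.03,0,0,0],[0,0,0.02,0,0,0],[0,0,0,0,0,0]],
  ],
)

```text
t: 3.03
ee_pos: [0.6437, -0.0172, 0.122]
tcp_rot: [[-0.962, -0.273, -0.009], [-0.273, 0.962, 0.001], [0.009, 0.004, -1.0]]
ft_force: [-0.7, 0.3, -0.8]
width: 0.597
grip_force: 0.0
```

```bash
python3 plan.py 0.6469 -0.0178 0.002 1.848; python3 - <<'E'
from m import *
c=cam("wrist");im=c["pixels"][:,:,::-1].copy()
cv2.imwrite("pics/w1.png",im)
E
```

```text
t 3.0333 q [-0.1253  0.5604  0.1486  1.1684  0.0001 -0.4019] cur [ 0.6437 -0.0172  0.122 ] 1.8474090774381497 tilt [-0.0093  0.0013 -1.    ]
turn wz -0.0005909225618503378 rows 0.005372023289548525 shift tool -0.0029220741993794238 -0.0014437694010738247 0.11997770821427449
```

View pics/w1.png

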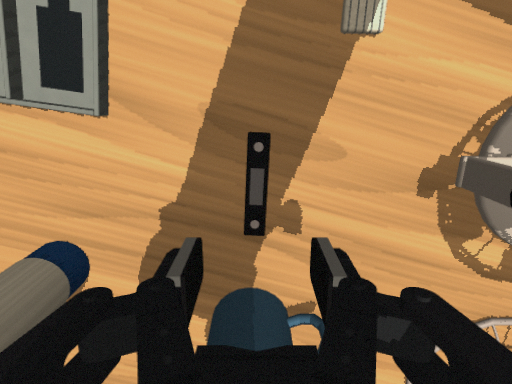

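The wrist view shows the latch from (259,132) to (255,235), centred between the fingers at columns 190 and 322. The mug and can are clear.

```bash
python3 - <<'E'
from m import *
c=cam("wrist");a=onz(c,[(259,132),(255.5,235)],.008);print(a,a.mean(0),np.arctan2(*(a[1]-a[0])[1::-1]))
m=a.mean(0);print(np.linalg.norm(a[1]-a[0]))
E
python3 plan.py 0.6469 -0.0178 0.002 1.848
```

```text
[[ 0.6034 -0.0263  0.008 ]
 [ 0.6975 -0.0029  0.008 ]] [ 0.6504 -0.0146  0.008 ] 0.2431720624240549
0.09689454558512864
t 3.1333 q [-0.1247  0.5566  0.1557  1.172   0.0001 -0.4019] cur [ 0.6465 -0.0172  0.1271] 1.8479763452117943 tilt [-0.0021  0.0003 -1.    ]
turn wz -2.3654788205540456e-05 rows 0.00021504352914127688 shift tool -0.000261699086853198 -0.0006928479384906399 0.12511315075531948
```

Emit:
arm_command(
  commands=[
    [[0,0,0,0,0,0.028],[-0.0027,0.0005,0.025,0,0,0],[0,0,0.025,0,0,0],[0,0,0.025,0,0,0],[0,0,0.02,0,0,0],[0,0,0.015,0,0,0],[0,0,0.01,0,0,0],[0,0,0.004,0,0,0],[0,0,0,0,0,0],[0,0,0,0,0,0],[0,0,0,0,0,0]],
  ],
)

```text
t: 4.05
ee_pos: [0.6513, -0.0163, 0.0053]
tcp_rot: [[-0.969, -0.247, 0.003], [-0.247, 0.969, -0.0], [-0.003, -0.001, -1.0]]
ft_force: [-0.5, -0.5, 0.2]
width: 0.601
grip_force: 0.0
```

Emit:
arm_command(
  commands=[
    [[0,0,0,0,0,0],[0,0,0,0,0,0],[0,0,0,0,0,0],[0,0,0,0,0,0],[0,0,0,0,0,0],[0,0,0,0,0,0]],
  ],
  gripper=1,
)

```text
t: 4.55
ee_pos: [0.6498, -0.0161, 0.0035]
tcp_rot: [[-0.969, -0.247, 0.0], [-0.247, 0.969, 0.0], [-0.0, 0.0, -1.0]]
ft_force: [0.3, -0.2, -0.3]
width: -0.007
grip_force: 0.0
```

Emit:
arm_command(
  commands=[
    [[0,0,-0.03,0,0,0],[0,0,-0.03,0,0,0],[0,0,-0.02,0,0,0],[0,0,0,0,0,0],[0,0,0,0,0,0]],
  ],
  gripper=-0.2,
)

```text
t: 4.97
ee_pos: [0.6513, -0.0163, 0.0852]
tcp_rot: [[-0.969, -0.247, 0.004], [-0.247, 0.969, -0.0], [-0.004, -0.001, -1.0]]
ft_force: [-0.7, -0.7, -0.9]
width: 0.601
grip_force: 0.0
```

```bash
python3 plan.py 0.649 -0.016 -0.004 1.818; python3 - <<'E'
from m import *
c=cam("wrist","pics/w2.png")
E
```

```text
t 4.9667 q [-0.1225  0.5835  0.0905  1.0741  0.0001 -0.3716] cur [ 0.6513 -0.0163  0.0852] 1.81995094823422 tilt [ 0.0037 -0.0004 -1.    ]
turn wz 0.0019509482342199291 rows 0.017735893038362992 shift tool 0.0021361972749354445 0.0008933552019978803 0.08915235339501207
```

View pics/w2.png

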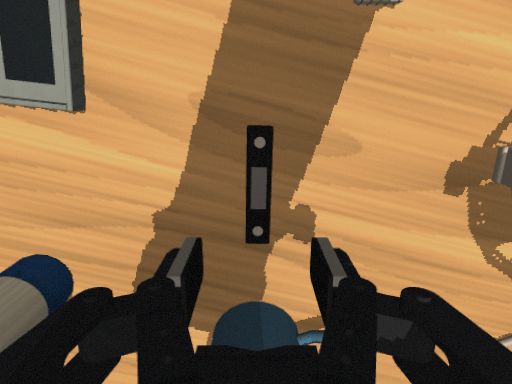

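The latch is still at (260,126)-(257,243), so the fingers closed just above it. I'll pre-close the gripper, then descend until I feel contact.

Emit:
arm_command(
  commands=[
    [[0,0.001,0.025,0,0,0],[0,0,0.025,0,0,0],[0,0,0.018,0,0,0],[0,0,0.012,0,0,0],[0,0,0.003,0,0,0],[0,0,0,0,0,0],[0,0,0,0,0,0],[0,0,0,0,0,0]],
  ],
  gripper=0.25,
)

```text
t: 5.68
ee_pos: [0.6507, -0.0153, 0.0018]
tcp_rot: [[-0.969, -0.247, 0.002], [-0.247, 0.969, -0.0], [-0.002, -0.001, -1.0]]
ft_force: [0.0, -0.8, 0.9]
width: 0.374
grip_force: 0.0
```

Emit:
arm_command(
  commands=[
    [[0,0,0.002,0,0,0],[0,0,0,0,0,0],[0,0,0,0,0,0]],
  ],
)

```text
t: 5.93
ee_pos: [0.65, -0.0152, -0.0009]
tcp_rot: [[-0.969, -0.247, 0.001], [-0.247, 0.969, -0.0], [-0.001, -0.0, -1.0]]
ft_force: [-0.4, 0.9, 0.1]
width: 0.372
grip_force: 0.0
```

Emit:
arm_command(
  commands=[
    [[0,0,0.002,0,0,0],[0,0,0,0,0,0],[0,0,0,0,0,0]],
  ],
)

```text
t: 6.18
ee_pos: [0.6494, -0.0151, -0.0036]
tcp_rot: [[-0.969, -0.247, -0.0], [-0.247, 0.969, 0.0], [0.0, 0.0, -1.0]]
ft_force: [0.3, 0.2, 0.0]
width: 0.372
grip_force: 0.0
```

Emit:
arm_command(
  commands=[
    [[0,0,0,0,0,0],[0,0,0,0,0,0],[0,0,0,0,0,0],[0,0,0,0,0,0],[0,0,0,0,0,0]],
  ],
  gripper=1,
)

```text
t: 6.6
ee_pos: [0.6495, -0.0152, -0.0035]
tcp_rot: [[-0.969, -0.247, 0.0], [-0.247, 0.969, 0.0], [-0.0, 0.0, -1.0]]
ft_force: [0.0, -0.4, 0.5]
width: 0.004
grip_force: 0.0
```

Emit:
arm_command(
  commands=[
    [[0,0,0.002,0,0,0],[0,0,0,0,0,0],[0,0,0,0,0,0]],
  ],
)

```text
t: 6.85
ee_pos: [0.6493, -0.0152, -0.0058]
tcp_rot: [[-0.969, -0.247, -0.0], [-0.247, 0.969, 0.0], [0.0, 0.0, -1.0]]
ft_force: [-0.2, -0.3, -0.3]
width: 0.004
grip_force: 0.0
```

```bash
python3 - <<'E'
from m import *
c=cam("wrist");s=cam("scene");d=cam("side")
a=[cv2.resize(s["pixels"][150:270,210:370,::-1],(400,300),interpolation=cv2.INTER_CUBIC),cv2.resize(d["pixels"][180:260,190:297,::-1],(400,300),interpolation=cv2.INTER_CUBIC)]
w=cv2.resize(c["pixels"][:,:,::-1],(400,300))
cv2.imwrite("pics/mix.png",np.vstack([np.hstack(a),np.hstack([w,w*0])]))
E
```

```text
(no output)
```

View pics/mix.png

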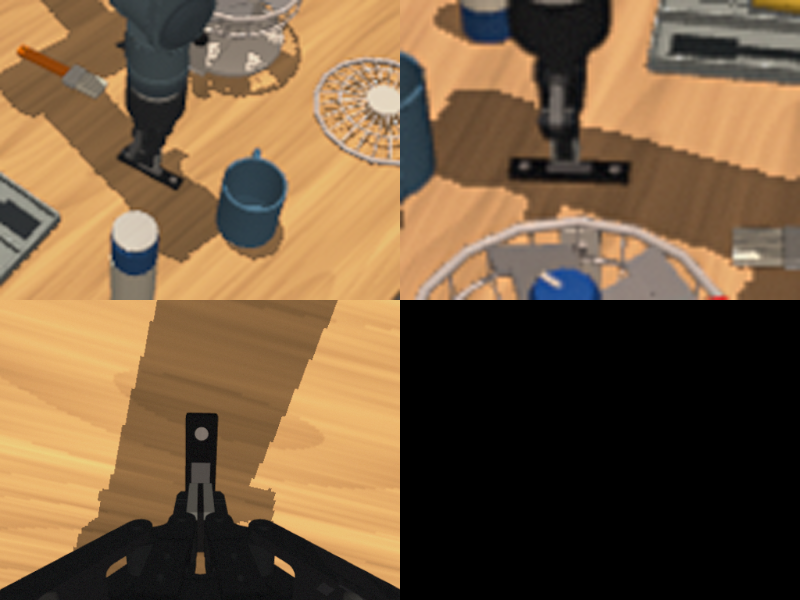

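The fingers shut directly over the latch without touching it, so the real tips sit higher than the TCP reading. I'll probe down to touch the latch top.

Emit:
arm_command(
  commands=[
    [[0,0,0.001,0,0,0],[0,0,0.001,0,0,0],[0,0,0,0,0,0],[0,0,0,0,0,0]],
  ],
)

```text
t: 7.33
ee_pos: [0.6494, -0.0151, -0.0076]
tcp_rot: [[-0.969, -0.247, -0.0], [-0.247, 0.969, 0.0], [0.0, 0.0, -1.0]]
ft_force: [0.1, 0.2, 0.5]
width: -0.003
grip_force: 0.0
```

Emit:
arm_command(
  commands=[
    [[0,0,0.001,0,0,0],[0,0,0.001,0,0,0],[0,0,0,0,0,0],[0,0,0,0,0,0]],
  ],
)

```text
t: 7.67
ee_pos: [0.6494, -0.0151, -0.0096]
tcp_rot: [[-0.969, -0.247, -0.0], [-0.247, 0.969, 0.0], [0.0, 0.0, -1.0]]
ft_force: [-0.2, 0.8, 0.5]
width: -0.004
grip_force: 0.0
```

Emit:
arm_command(
  commands=[
    [[0,0,0.001,0,0,0],[0,0,0.001,0,0,0],[0,0,0,0,0,0],[0,0,0,0,0,0]],
  ],
)

```text
t: 8.0
ee_pos: [0.6494, -0.0151, -0.0117]
tcp_rot: [[-0.969, -0.247, -0.0], [-0.247, 0.969, 0.0], [0.0, 0.0, -1.0]]
ft_force: [0.1, 0.3, 0.0]
width: 0.001
grip_force: 0.0
```

Emit:
arm_command(
  commands=[
    [[0,0,0.001,0,0,0],[0,0,0.001,0,0,0],[0,0,0,0,0,0],[0,0,0,0,0,0]],
  ],
)

```text
t: 8.33
ee_pos: [0.6494, -0.0151, -0.0137]
tcp_rot: [[-0.969, -0.247, -0.0], [-0.247, 0.969, 0.0], [0.0, 0.0, -1.0]]
ft_force: [0.3, -0.2, 0.5]
width: -0.002
grip_force: 0.0
```

Emit:
arm_command(
  commands=[
    [[0,0,0.001,0,0,0],[0,0,0.001,0,0,0],[0,0,0,0,0,0],[0,0,0,0,0,0]],
  ],
)

```text
t: 8.67
ee_pos: [0.6495, -0.0152, -0.0156]
tcp_rot: [[-0.969, -0.247, -0.0], [-0.247, 0.969, 0.0], [0.0, 0.0, -1.0]]
ft_force: [0.8, -0.2, 0.1]
width: -0.004
grip_force: 0.0
```

```bash
python3 -c "
from m import *
print(arm.grasp_offset,arm.get_obs())
c=cam('scene');e=arm.get_obs()['ee_pos'];print(proj(c,[e]),proj(cam('side'),[e]),proj(cam('wrist'),[e]))
cc=cam('side')['pixels'][180:260,190:297,::-1];cv2.imwrite('pics/s2.png',cv2.resize(cc,(800,600),interpolation=cv2.INTER_CUBIC))"
```

```text
0.0187 {'t': 8.6667, 'qpos': array([-0.121 ,  0.6664, -0.0412,  0.8633,  0.0001, -0.3702]), 'qvel': array([-0.001 , -0.0018,  0.0005,  0.0009,  0.0013, -0.0008]), 'tau': array([ -0.0049, -56.0077,  23.5954,  -0.022 ,  -0.0001,  -0.    ]), 'ee_pos': array([ 0.6495, -0.0152, -0.0156]), 'tcp_rot': array([[-0.9691, -0.2466, -0.    ],
       [-0.2466,  0.9691,  0.0001],
       [ 0.    ,  0.0001, -1.    ]]), 'ft_force': array([ 0.7603, -0.2369,  0.0667]), 'torque': array([-0.0001, -0.0298,  0.0094]), 'grip_force': 0.0, 'width': -0.00400489345737376}
[[270.2407 220.4599]] [[233.9177 229.5173]] [[256.6976 229.2524]]
```

View pics/s2.png

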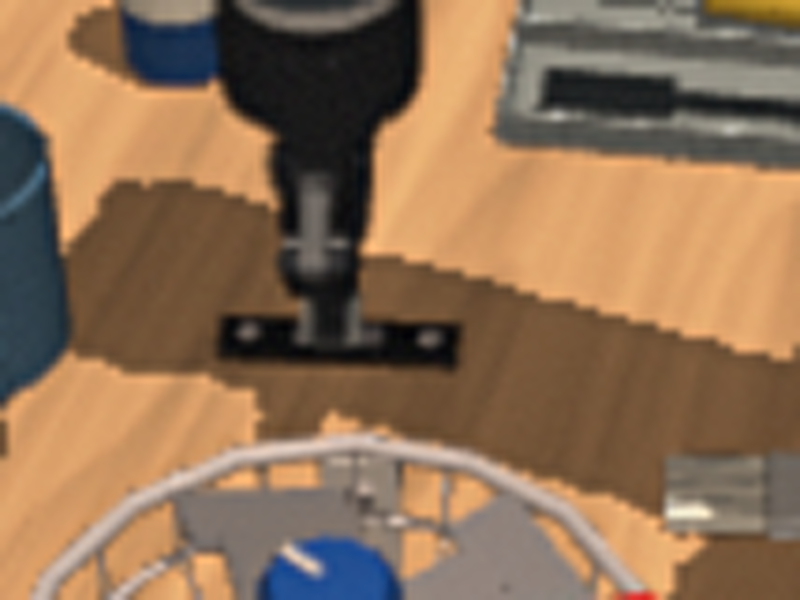

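The tips are still just above the latch (crop 330,345) with no force reading. I'll keep probing.

Emit:
arm_command(
  commands=[
    [[0,0,0.001,0,0,0],[0,0,0.001,0,0,0],[0,0,0,0,0,0],[0,0,0,0,0,0]],
  ],
)

```text
t: 9.2
ee_pos: [0.6497, -0.0152, -0.0157]
tcp_rot: [[-0.969, -0.247, 0.001], [-0.247, 0.969, -0.0], [-0.001, -0.0, -1.0]]
ft_force: [-3.6, 0.8, 10.5]
width: -0.004
grip_force: 5.2
```

Emit:
arm_command(
  commands=[
    [[0,0,0.001,0,0,0],[0,0,0.001,0,0,0],[0,0,0,0,0,0],[0,0,0,0,0,0]],
  ],
)

```text
t: 9.53
ee_pos: [0.6497, -0.0152, -0.0159]
tcp_rot: [[-0.969, -0.247, 0.002], [-0.247, 0.969, -0.0], [-0.001, -0.001, -1.0]]
ft_force: [-8.9, 1.1, 21.9]
width: -0.001
grip_force: 10.8
```

```bash
python3 -c "
from m import *
o=arm.get_obs();print(o['ee_pos'],o['ft_force'],o['tau'])
c=cam('side');im=c['pixels'][205:240,215:262].astype(int).sum(2)
print(im[:, 10:30:1])" | head -60
```

```text
[ 0.6497 -0.0152 -0.0159] [-8.8781  1.0703 21.8801] [ -0.3089 -44.1153  21.7485  -3.8503   0.1092  -0.0007]
[[479 334 148  65  85 207 252 258 207 126  75  43  57  53 193 480 521 533
  536 529]
 [454 402 193  58  83 235 312 321 274 145  70  47  59  63 206 489 528 534
  536 518]
 [271 409 223  67  62 235 305 318 267 130  49  39  46  83 268 503 535 536
  528 505]
 [220 255 134  45  68 236 307 318 236 106  48  44  49  89 297 508 536 533
  513 498]
 [232 241 125  49  69 229 308 320 230 102  43  43  49 112 378 524 544 526
  504 500]
 [239 244 120  54  77 230 307 317 240 107  50  69  49 116 397 531 533 514
  502 510]
 [237 238 168 143 157 249 310 316 244 153 120  92  54 164 424 538 531 508
  505 511]
 [242 250 210 286 311 317 312 315 263 243 244 166 107 320 534 552 527 513
  517 512]
 [245 249 182 149 151 290 318 319 224 176 175 117 117 379 528 522 503 494
  497 523]
 [245 225 154 135 163 306 337 333 262 170 156  92  67 212 286 284 269 276
  298 466]
 [253 233 152 125 170 278 305 307 230 162 141  93  64 184 249 254 260 258
  258 278]
 [262 261 163  92  96 181 194 202 147 103  87  47  83 256
[... 846 characters left out ...]
  73  80  70  47  35
   32  44]
 [ 64  66  68  54  38  37  42  50  43  50  50  39  36  49  49  41  51  50
   40  60]
 [178 169 179 152 139 149 140 141 141 145 131 114 113 117 115 117 116  91
   85  91]
 [263 264 269 273 288 278 264 270 274 278 287 279 284 272 265 260 261 226
  207 212]
 [254 262 272 276 280 270 260 268 273 271 278 276 271 267 256 257 252 256
  259 262]
 [250 267 267 274 277 260 257 266 267 279 269 268 265 258 249 250 249 255
  258 253]
 [256 266 279 272 258 258 253 265 273 271 266 270 259 249 244 248 256 254
  254 251]
 [253 265 276 271 256 257 261 265 270 266 260 263 256 246 248 255 250 261
  252 247]
 [275 268 272 264 247 257 260 263 265 316 271 248 248 240 244 247 252 255
```

Contact came at a reported z of -0.0157, so the shut tips are really about 24 mm above the reported TCP. I'll regrasp using that offset.

Emit:
arm_command(
  commands=[
    [[0,0,-0.016,0,0,0],[0,0,0,0,0,0],[0,0,0,0,0,0],[0,0,0,0,0,0],[0,0,0.01,0,0,0],[0,0,0.005,0,0,0],[0,0,0.003,0,0,0],[0,0,0.002,0,0,0],[0,0,0,0,0,0],[0,0,0,0,0,0]],
  ],
  gripper=0.25,
)

```text
t: 10.42
ee_pos: [0.649, -0.0151, -0.0243]
tcp_rot: [[-0.969, -0.247, -0.001], [-0.247, 0.969, 0.0], [0.001, 0.0, -1.0]]
ft_force: [-0.5, 0.5, 0.0]
width: 0.371
grip_force: 0.0
```

Emit:
arm_command(
  commands=[
    [[0,0,0.001,0,0,0],[0,0,0.001,0,0,0],[0,0,0,0,0,0],[0,0,0,0,0,0]],
  ],
)

```text
t: 10.75
ee_pos: [0.6492, -0.0152, -0.0244]
tcp_rot: [[-0.969, -0.247, -0.0], [-0.247, 0.969, -0.0], [0.0, 0.0, -1.0]]
ft_force: [-4.8, 0.5, 10.6]
width: 0.373
grip_force: 5.1
```

Emit:
arm_command(
  commands=[
    [[0,0,0,0,0,0],[0,0,0,0,0,0],[0,0,0,0,0,0],[0,0,0,0,0,0]],
  ],
  gripper=1,
)

```text
t: 11.08
ee_pos: [0.6509, -0.0151, -0.0234]
tcp_rot: [[-0.969, -0.247, 0.003], [-0.247, 0.969, 0.0], [-0.003, -0.001, -1.0]]
ft_force: [-1.7, 1.0, 11.8]
width: 0.221
grip_force: 43.5
```

The latch is gripped at 19 mm. Now lift, turn and carry it.

Emit:
arm_command(
  commands=[
    [[0,0,-0.03,0,0,0],[0,0,-0.04,0,0,0],[0,0,-0.04,0,0,0],[0,0,0,0,0,0.1107],[0,0,0,0,0,0.1107],[0,0,0,0,0,0.1107],[0,0,0,0,0,0.1107],[0,0,0,0,0,0.1107],[0,0,0,0,0,0.1107],[0,0,0,0,0,0.1107],[0,0,0,0,0,0.1107],[0,0,0,0,0,0.1107],[0,0,0,0,0,0.1107],[0,0,0,0,0,0.1107],[0,0,0,0,0,0.1107],[0,0,0,0,0,0.1107],[0,0,0,0,0,0.1107],[0,0,0,0,0,0.1107]],
  ],
)

```text
t: 12.58
ee_pos: [0.6494, -0.0152, 0.0838]
tcp_rot: [[-0.153, 0.988, -0.001], [0.988, 0.153, 0.0], [0.0, -0.001, -1.0]]
ft_force: [-0.3, -0.1, -1.2]
width: 0.218
grip_force: 39.4
```

```bash
python3 plan.py 0.4187 -0.2562 -0.0195 0.157;python3 -c "
from m import *
o=arm.get_obs();print(o['width'],o['grip_force'])"
```

```text
t 12.5833 q [-0.121   0.5845  0.0888  1.0757  0.0001  1.2958] cur [ 0.6494 -0.0152  0.0838] 0.1539614682729872 tilt [-0.0006  0.0002 -1.    ]
turn wz -0.0030385317270127388 rows 0.027623015700115806 shift tool -0.20199290470771633 -0.26550011132317025 0.10333421727840214
0.21828751410458283 39.37194228172302
```

Emit:
arm_command(
  commands=[
    [[-0.0202,-0.02655,0,0,0,0],[-0.0202,-0.02655,0,0,0,0],[-0.0202,-0.02655,0,0,0,0],[-0.0202,-0.02655,0,0,0,0],[-0.0202,-0.02655,0,0,0,0],[-0.0202,-0.02655,0,0,0,0],[-0.0202,-0.02655,0,0,0,0],[-0.0202,-0.02655,0,0,0,0],[-0.0202,-0.02655,0,0,0,0],[-0.0202,-0.02655,0,0,0,0],[0,0,0.02,0,0,0],[0,0,0.025,0,0,0],[0,0,0.025,0,0,0],[0,0,0.015,0,0,0],[0,0,0.008,0,0,0],[0,0,0.005,0,0,0],[0,0,0,0,0,0],[0,0,0,0,0,0]],
  ],
)

```text
t: 14.08
ee_pos: [0.42, -0.2571, -0.013]
tcp_rot: [[-0.159, 0.987, 0.001], [0.987, 0.159, -0.0], [-0.001, 0.001, -1.0]]
ft_force: [0.9, 0.3, -0.7]
width: 0.216
grip_force: 39.4
```

Emit:
arm_command(
  commands=[
    [[0,0,0.002,0,0,0],[0,0,0.001,0,0,0],[0,0,0,0,0,0]],
  ],
)

```text
t: 14.33
ee_pos: [0.42, -0.2571, -0.016]
tcp_rot: [[-0.159, 0.987, 0.001], [0.987, 0.159, -0.001], [-0.001, 0.001, -1.0]]
ft_force: [-0.4, -1.2, -0.9]
width: 0.22
grip_force: 39.4
```

Emit:
arm_command(
  commands=[
    [[0,0,0.002,0,0,0],[0,0,0.001,0,0,0],[0,0,0,0,0,0]],
  ],
)

```text
t: 14.58
ee_pos: [0.4194, -0.2567, -0.0197]
tcp_rot: [[-0.159, 0.987, -0.0], [0.987, 0.159, 0.0], [0.0, -0.0, -1.0]]
ft_force: [0.8, 0.1, -0.2]
width: 0.218
grip_force: 39.4
```

Emit:
arm_command(
  commands=[
    [[0,0,0,0,0,0],[0,0,0,0,0,0],[0,0,0,0,0,0],[0,0,-0.02,0,0,0],[0,0,-0.04,0,0,0],[0,0,-0.03,0,0,0],[0,0,0,0,0,0]],
  ],
  gripper=0.34,
)

```text
t: 15.17
ee_pos: [0.4232, -0.2597, 0.0764]
tcp_rot: [[-0.159, 0.987, 0.008], [0.987, 0.159, -0.006], [-0.008, 0.007, -1.0]]
ft_force: [0.9, 0.0, 0.7]
width: 0.332
grip_force: 0.0
```

```bash
python3 plan.py 0.416 0.0074 -0.022 1.829 
```

```text
t 15.1667 q [-0.6783  0.2952 -0.3917  0.8736  0.0001  0.7329] cur [ 0.4232 -0.2597  0.0764] 0.15958560665407723 tilt [ 0.0081 -0.0064 -0.9999]
turn wz -1.6694143933459227 rows 15.176494484962934 shift tool -0.061220993655609755 0.26013581347563464 0.09844130850717633
```

Emit:
arm_command(
  commands=[
    [[0,0,0,0,0,-0.1113],[0,0,0,0,0,-0.1113],[0,0,0,0,0,-0.1113],[0,0,0,0,0,-0.1113],[0,0,0,0,0,-0.1113],[0,0,0,0,0,-0.1113],[0,0,0,0,0,-0.1113],[0,0,0,0,0,-0.1113],[0,0,0,0,0,-0.1113],[0,0,0,0,0,-0.1113],[0,0,0,0,0,-0.1113],[0,0,0,0,0,-0.1113],[0,0,0,0,0,-0.1113],[0,0,0,0,0,-0.1113],[0,0,0,0,0,-0.1113]],
  ],
  gripper=0,
)

```text
t: 16.42
ee_pos: [0.4193, -0.2567, 0.0702]
tcp_rot: [[-0.965, -0.261, -0.0], [-0.261, 0.965, 0.0], [0.0, 0.0, -1.0]]
ft_force: [0.8, -0.2, 0.4]
width: 0.495
grip_force: 0.0
```

Emit:
arm_command(
  commands=[
    [[-0.0061,0.026,0,0,0,0],[-0.0061,0.026,0,0,0,0],[-0.0061,0.026,0,0,0,0],[-0.0061,0.026,0,0,0,0],[-0.0061,0.026,0,0,0,0],[-0.0061,0.026,0,0,0,0],[-0.0061,0.026,0,0,0,0],[-0.0061,0.026,0,0,0,0],[-0.0061,0.026,0,0,0,0],[-0.0061,0.026,0,0,0,0],[0,0,0,0,0,0],[0,0,0,0,0,0]],
  ],
)

```text
t: 17.42
ee_pos: [0.4118, 0.0111, 0.0704]
tcp_rot: [[-0.966, -0.258, -0.0], [-0.258, 0.966, -0.0], [0.0, -0.0, -1.0]]
ft_force: [0.2, -0.4, -0.1]
width: 0.5
grip_force: 0.0
```

```bash
python3 plan.py 0.416 0.0074 -0.022 1.829; python3 - <<'E'
from m import *
c=cam("wrist","pics/w3.png");h=cv2.cvtColor(c["pixels"],cv2.COLOR_RGB2HSV)
m=cv2.inRange(h,(4,190,110),(14,255,255));n,l,st,ce=cv2.connectedComponentsWithStats(m)
i=1+st[1:,4].argmax();print(st[i],ce[i]);r=cv2.boxPoints(cv2.minAreaRect(np.argwhere(l==i)[:,::-1].astype(np.float32)));print(r,onz(c,r,.014))
c=cam("scene");s=cam("side")
a=cv2.resize(c["pixels"][190:270,145:245,::-1],(400,320),interpolation=cv2.INTER_CUBIC);b=cv2.resize(s["pixels"][165:210,250:345,::-1],(400,320),interpolation=cv2.INTER_CUBIC)
w=cv2.resize(cv2.imread("pics/w3.png"),(373,280));cv2.imwrite("pics/mix2.png",np.vstack([np.hstack([a,b]),np.hstack([w,np.zeros((280,427,3),np.uint8)])]))
E
```

```text
t 17.4167 q [-0.1272  0.1552 -0.5958  0.8199 -0.0003 -0.3884] cur [0.4118 0.0111 0.0704] 1.831957808582887 tilt [-0.0002 -0.0002 -1.    ]
turn wz 0.002957808582887189 rows 0.026889168935338083 shift tool -0.003146929612245059 -0.004609323810280429 0.09238423834473372
[ 240  123   22  119 2322] [250.5594 182.1736]
[[240. 123.]
 [261. 123.]
 [261. 241.]
 [240. 241.]] [[ 0.3626 -0.0137  0.014 ]
 [ 0.3589  0.0001  0.014 ]
 [ 0.4432  0.0228  0.014 ]
 [ 0.4473  0.0075  0.014 ]]
```

View pics/mix2.png

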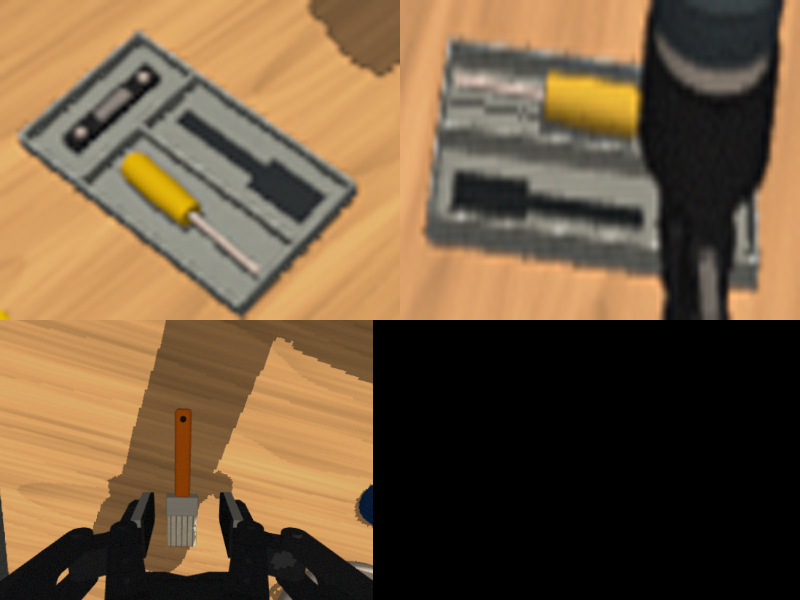

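The latch lies on its outline in the scene crop (112,108). In the wrist view the brush handle lies between the fingers, with the bristles pointing away. Grasping the brush next.

Emit:
arm_command(
  commands=[
    [[-0.0052,-0.0046,0.02,0,0,0],[0,0,0.03,0,0,0],[0,0,0.02,0,0,0],[0,0,0.01,0,0,0],[0,0,0.008,0,0,0],[0,0,0.003,0,0,0],[0,0,0,0,0,0],[0,0,0,0,0,0]],
  ],
)

```text
t: 18.23
ee_pos: [0.4189, 0.0066, -0.02]
tcp_rot: [[-0.967, -0.255, 0.001], [-0.255, 0.967, -0.0], [-0.001, -0.0, -1.0]]
ft_force: [0.7, -0.2, 0.4]
width: 0.5
grip_force: 0.0
```

Emit:
arm_command(
  commands=[
    [[0,0,0,0,0,0],[0,0,0,0,0,0],[0,0,0,0,0,0],[0,0,0,0,0,0],[0,0,0,0,0,0]],
  ],
  gripper=1,
)

```text
t: 18.65
ee_pos: [0.4193, 0.0069, -0.0196]
tcp_rot: [[-0.967, -0.255, 0.002], [-0.255, 0.967, -0.0], [-0.002, -0.001, -1.0]]
ft_force: [-1.4, -0.0, 6.9]
width: 0.173
grip_force: 40.0
```

```bash
python3 plan.py 0.5218 -0.2068 0.0685 1.728 
```

```text
t 18.65 q [-0.1349  0.2946 -0.7039  0.5702 -0.0002 -0.3932] cur [ 0.4193  0.0069 -0.0196] 1.8291129323046833 tilt [ 0.002  -0.0004 -1.    ]
turn wz 0.10111293230468332 rows 0.9192084754971211 shift tool -0.0678002131387773 -0.22711573211262587 -0.08813136404255359
```

Emit:
arm_command(
  commands=[
    [[0,0,-0.03,0,0,0],[0,0,-0.03,0,0,0],[0,0,-0.028,0,0,0],[0,0,0,0,0,0.101],[-0.0075,-0.0252,0,0,0,0],[-0.0075,-0.0252,0,0,0,0],[-0.0075,-0.0252,0,0,0,0],[-0.0075,-0.0252,0,0,0,0],[-0.0075,-0.0252,0,0,0,0],[-0.0075,-0.0252,0,0,0,0],[-0.0075,-0.0252,0,0,0,0],[-0.0075,-0.0252,0,0,0,0],[-0.0075,-0.0252,0,0,0,0],[0,0,0,0,0,0],[0,0,0,0,0,0],[0,0,0,0,0,0]],
  ],
)

```text
t: 19.98
ee_pos: [0.5197, -0.2057, 0.0671]
tcp_rot: [[-0.988, -0.157, -0.001], [-0.157, 0.988, 0.001], [0.001, 0.001, -1.0]]
ft_force: [-0.6, -0.3, -0.8]
width: 0.171
grip_force: 39.3
```

```bash
python3 plan.py 0.5218 -0.2068 -0.0156 1.728 
```

```text
t 19.9833 q [-0.4906  0.4267 -0.2202  0.9253  0.0004 -0.6478] cur [ 0.5197 -0.2057  0.0671] 1.7280321928019398 tilt [-0.0011  0.0011 -1.    ]
turn wz 3.2192801939778803e-05 rows 0.00029266183581617094 shift tool -0.0018604428872976834 -0.0014178452734554335 0.08274615912181602
```

Emit:
arm_command(
  commands=[
    [[-0.0018,-0.001,0.02,0,0,0],[0,0,0.025,0,0,0],[0,0,0.018,0,0,0],[0,0,0.01,0,0,0],[0,0,0.006,0,0,0],[0,0,0.003,0,0,0],[0,0,0,0,0,0],[0,0,0,0,0,0]],
  ],
)

```text
t: 20.65
ee_pos: [0.5231, -0.2072, -0.0136]
tcp_rot: [[-0.988, -0.157, 0.001], [-0.157, 0.988, -0.001], [-0.001, -0.001, -1.0]]
ft_force: [-0.2, 0.6, -0.1]
width: 0.172
grip_force: 39.4
```

Emit:
arm_command(
  commands=[
    [[0,0,0.001,0,0,0],[0,0,0,0,0,0]],
  ],
)

```text
t: 20.82
ee_pos: [0.5231, -0.2075, -0.0147]
tcp_rot: [[-0.988, -0.157, 0.002], [-0.157, 0.988, -0.001], [-0.001, -0.001, -1.0]]
ft_force: [0.1, 0.6, -0.8]
width: 0.17
grip_force: 39.4
```

Emit:
arm_command(
  commands=[
    [[0,0,0,0,0,0],[0,0,0,0,0,0],[0,0,0,0,0,0],[0,0,-0.02,0,0,0],[0,0,-0.04,0,0,0],[0,0,-0.04,0,0,0],[0,0,-0.04,0,0,0],[0,0,-0.04,0,0,0],[0,0,-0.03,0,0,0],[0,0,0,0,0,0],[0,0,0,0,0,0]],
  ],
  gripper=0.42,
)

```text
t: 21.73
ee_pos: [0.5241, -0.208, 0.197]
tcp_rot: [[-0.988, -0.157, 0.005], [-0.157, 0.988, -0.003], [-0.005, -0.003, -1.0]]
ft_force: [0.3, -0.4, 0.1]
width: 0.293
grip_force: 0.0
```

```bash
python3 plan.py 0.557 0.2465 0.2 1.728; python3 - <<'E'
from m import *
np.set_printoptions(precision=4,suppress=True)
s=cam("scene");d=cam("side")
P=lambda a,b:np.hstack([cv2.resize(a,(400,300),interpolation=cv2.INTER_CUBIC),cv2.resize(b,(400,300),interpolation=cv2.INTER_CUBIC)])
cv2.imwrite("pics/mix3.png",np.vstack([P(s["pixels"][190:265,145:245,::-1],d["pixels"][165:210,250:345,::-1]),
 P(s["pixels"][122:146,291:323,::-1],d["pixels"][245:281,210:258,::-1])]))
def blue(c,x,y,w,h):
    H=cv2.cvtColor(c["pixels"],cv2.COLOR_RGB2HSV)[y:y+h,x:x+w];m=cv2.inRange(H,(105,150,60),(125,255,255))
    a=np.argwhere(m);return a.min(0)[::-1]+[x,y],a.max(0)[::-1]+[x,y],a.mean(0)[::-1]+[x,y]
b1=blue(s,291,122,32,24);b2=blue(d,210,245,48,36);print(b1,b2)
print(tri(s,[(b1[0]+b1[1])/2],d,[(b2[0]+b2[1])/2]))
E
```

```text
t 21.7333 q [-0.4904  0.3517  0.0164  1.2299  0.0001 -0.6476] cur [ 0.5241 -0.208   0.197 ] 1.727947457175454 tilt [ 0.005  -0.0026 -1.    ]
turn wz -5.25428245459203e-05 rows 0.00047766204132654815 shift tool -0.10366996561619964 0.44377710645189034 -0.00302248581188605
(array([301, 127]), array([311, 138]), array([305.8641, 132.9029])) (array([225, 252]), array([242, 272]), array([233.7346, 262.5858]))
(array([0.5565, 0.2467, 0.1622]), np.float64(0.00033382463002493785))
```

View pics/mix3.png

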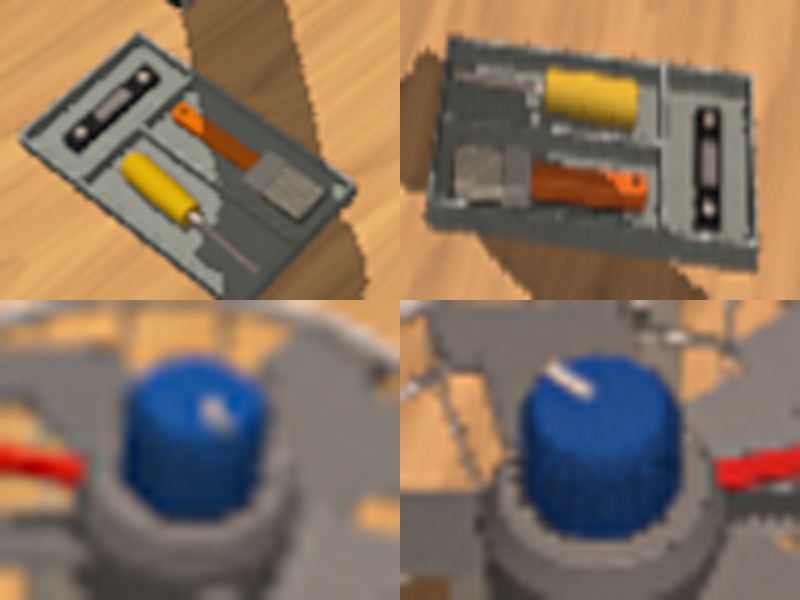

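All ten pictures are used, and mix3 shows the latch at (112,108) and the brush at (250,160) on their outlines. The cap is at about (0.5565, 0.2467). I'll move above it with the gripper open.

Emit:
arm_command(
  commands=[
    [[-0.0058,0.0247,-0.005,0,0,0],[-0.0058,0.0247,-0.005,0,0,0],[-0.0058,0.0247,-0.005,0,0,0],[-0.0058,0.0247,-0.005,0,0,0],[-0.0058,0.0247,-0.005,0,0,0],[-0.0058,0.0247,-0.005,0,0,0],[-0.0058,0.0247,-0.005,0,0,0],[-0.0058,0.0247,-0.005,0,0,0],[-0.0058,0.0247,0,0,0,0],[-0.0058,0.0247,0,0,0,0],[-0.0058,0.0247,0,0,0,0],[-0.0058,0.0247,0,0,0,0],[-0.0058,0.0247,0,0,0,0],[-0.0058,0.0247,0,0,0,0],[-0.0058,0.0247,0,0,0,0],[-0.0058,0.0247,0,0,0,0],[-0.0058,0.0247,0,0,0,0],[-0.0058,0.0247,0,0,0,0],[0,0,0,0,0,0],[0,0,0,0,0,0]],
  ],
  gripper=-0.8,
)

```text
t: 23.5
ee_pos: [0.5546, 0.249, 0.2319]
tcp_rot: [[-0.987, -0.159, -0.004], [-0.159, 0.987, -0.002], [0.004, -0.001, -1.0]]
ft_force: [-0.3, -0.2, 0.3]
width: 0.901
grip_force: 0.0
```

```bash
cat > cap.py <<'E'
from m import *
c=cam("wrist");H=cv2.cvtColor(c["pixels"],cv2.COLOR_RGB2HSV)
m=cv2.inRange(H,(105,150,50),(125,255,255));n,l,st,ce=cv2.connectedComponentsWithStats(m)
for i in range(1,n):
    if st[i,4]>300:
        (u,v),r=cv2.minEnclosingCircle(np.argwhere(l==i)[:,::-1].astype(np.float32))
        print(st[i],(u,v),r,onz(c,[(u,v)],.18),onz(c,[(st[i,0],v),(st[i,0]+st[i,2],v)],.18))
e=[.5565,.2467,.18];print("expected px",proj(c,[e]))
E
python3 cap.py; python3 plan.py 0.5565 0.2467 0.132 1.728
```

```text
[ 236    0   51   44 1643] (261.18603515625, 15.256634712219238) 27.755403518676758 [[0.4375 0.2333 0.18  ]] [[0.4399 0.2182 0.18  ]
 [0.4351 0.2487 0.18  ]]
[ 226  170   54   59 2339] (253.08078002929688, 199.2947540283203) 29.309284210205078 [[0.5537 0.2464 0.18  ]] [[0.5567 0.2274 0.18  ]
 [0.5507 0.2654 0.18  ]]
[ 378  183   52   46 1709] (403.1370544433594, 204.62741088867188) 25.99616241455078 [[0.5408 0.3524 0.18  ]] [[0.5436 0.3349 0.18  ]
 [0.5378 0.371  0.18  ]]
expected px [[252.823  203.0684]]
t 23.55 q [ 0.3164  0.4486  0.2527  1.3788 -0.0005  0.1584] cur [0.5548 0.2481 0.2324] 1.728791536225188 tilt [-0.0036 -0.0017 -1.    ]
turn wz 0.0007915362251882385 rows 0.007195783865347623 shift tool -0.0014666278063341716 -0.0016119730007777566 0.10038172719771016
```

Emit:
arm_command(
  commands=[
    [[-0.0015,-0.0016,0,0,0,0],[0,0,0.02,0,0,0],[0,0,0.02,0,0,0],[0,0,0.02,0,0,0],[0,0,0.02,0,0,0],[0,0,0.012,0,0,0],[0,0,0.008,0,0,0],[0,0,0,0,0,0],[0,0,0,0,0,0],[0,0,0,0,0,0]],
  ],
)

```text
t: 24.38
ee_pos: [0.5584, 0.2468, 0.1356]
tcp_rot: [[-0.988, -0.156, 0.002], [-0.156, 0.988, 0.001], [-0.002, 0.0, -1.0]]
ft_force: [1.4, -0.9, -0.4]
width: 0.901
grip_force: 0.0
```

Emit:
arm_command(
  commands=[
    [[0,0,0,0,0,0],[0,0,0,0,0,0],[0,0,0,0,0,0],[0,0,0,0,0,0],[0,0,0,0,0,0],[0,0,0,0,0,0]],
  ],
  gripper=1,
  newtons=30,
)

```text
t: 24.88
ee_pos: [0.5582, 0.2472, 0.1354]
tcp_rot: [[-0.988, -0.157, 0.002], [-0.157, 0.988, 0.001], [-0.002, 0.0, -1.0]]
ft_force: [-1.4, -0.3, 6.0]
width: 0.463
grip_force: 30.2
```

Emit:
arm_command(
  commands=[
    [[0,0,0,0,0,0.04],[0,0,0,0,0,0.04],[0,0,0,0,0,0.04],[0,0,0,0,0,0]],
  ],
)

```text
t: 25.22
ee_pos: [0.5584, 0.2474, 0.1355]
tcp_rot: [[-0.999, -0.036, 0.002], [-0.036, 0.999, 0.001], [-0.002, 0.001, -1.0]]
ft_force: [-0.2, -0.9, 5.3]
width: 0.461
grip_force: 30.2
```

```bash
python3 -c "
from m import *
o=arm.get_obs();print(o['torque'],o['ft_force'],o['tau'],o['qpos'])"; python3 plan.py 0.5565 0.2467 0.132 1.728
```

```text
[-0.0327  0.058  -0.0785] [-0.2255 -0.9465  5.3024] [  0.0948 -47.2955  24.5364  -0.0919   0.0202   0.1731] [0.3131 0.4748 0.043  1.1368 0.0001 0.2772]
t 25.2167 q [0.3131 0.4748 0.043  1.1368 0.0001 0.2772] cur [0.5584 0.2474 0.1355] 1.6067285222033463 tilt [ 0.0021  0.0008 -1.    ]
turn wz -0.12127147779665393 rows 1.1024679799695811 shift tool 0.0020089729661783417 -0.0003508439366014481 0.0034719740958897016
```

Emit:
arm_command(
  commands=[
    [[0,0,0,0,0,0.04],[0,0,0,0,0,0.04],[0,0,0,0,0,0.04]],
  ],
)

```text
t: 25.47
ee_pos: [0.5585, 0.2474, 0.1355]
tcp_rot: [[-0.996, 0.084, 0.002], [0.084, 0.996, 0.001], [-0.002, 0.001, -1.0]]
ft_force: [0.0, -0.0, 4.2]
width: 0.463
grip_force: 30.2
```

```bash
cat > st.py <<'E'
from m import *
o=arm.get_obs();print(o['torque'],o['ft_force'],o['tau'],o['qpos'],o['width'])
d=cam("side")
im=d["pixels"][248:276,220:248].astype(int);m=np.argwhere((im[:,:,0]>110)&(im[:,:,0]>im[:,:,2]*.7))
m=[p for p in m if 4<=p[0]<16 and 4<=p[1]<24];print("rib px",np.array(m).tolist())
E
python3 st.py
```

```text
[-0.0444 -0.0132  0.0178] [ 0.0448 -0.021   4.2335] [  0.0018 -47.3295  24.5147  -0.0547   0.0471  -0.334 ] [0.3131 0.4748 0.0431 1.1368 0.     0.3976] 0.4633084138274584
rib px [[4, 23], [5, 23], [6, 23], [7, 23], [8, 23]]
```

The torque stays near zero after 14° clockwise (seen from above), so it seems to turn freely. I'll continue and check.

Emit:
arm_command(
  commands=[
    [[0,0,0,0,0,0.06],[0,0,0,0,0,0.06],[0,0,0,0,0,0.06],[0,0,0,0,0,0.06]],
  ],
)

```text
t: 25.85
ee_pos: [0.5585, 0.2474, 0.1355]
tcp_rot: [[-0.947, 0.32, 0.002], [0.32, 0.947, 0.001], [-0.002, 0.001, -1.0]]
ft_force: [0.4, -0.2, 5.6]
width: 0.461
grip_force: 30.2
```

```bash
python3 st.py; python3 -c "
from m import *
o=arm.get_obs();print(o['torque'],o['tau'])
im=cam('side')['pixels'][246:276,222:246]
for r in im[:16]: print(' '.join('%3d'%v for v in r[:,0]))"
```

```text
[-0.1299  0.0186  0.0738] [ 0.4451 -0.1597  5.6085] [ -0.006  -47.3234  24.5183  -0.0712   0.0547  -0.5343] [0.3131 0.4748 0.0431 1.1368 0.     0.6386] 0.46074880798221457
rib px [[6, 12], [7, 12]]
[-0.0426  0.0081 -0.0387] [  0.0624 -47.3336  24.5098  -0.0551   0.0314   0.1765]
 22  25  22  21  21  26  20  23  29  24  21  20  22  22  20  23  24  20  21  28  74  96  84 167
 23  23  25  22  24  23  21  23  27  26  23  22  21  24  22  21  18  20  22  18  30  66  79 172
 25  25  24  20  25  22  21  26  24  25  25  27  26  21  22  22  23  19  17  19  19  48  76 167
 23  28  26  27  25  18  19  26  29  22  23  23  42  26  21  23  21  20  24  19  19  49  66 102
 24  25  26  25  28  27  29  22  26  20  22  29  42  28  20  22  22  24  24  18  22  48  72 124
 22  37  42  32  28  24  25  24  34  24  21  39  42  26  18  21  21  19  20  23  17  50  92 189
 19  54  69  57  31  25  24  28  27  27  31  18  16  22  17  17  20  22  22  19  17  48 103 227
 23  34  63  69  39  26  27  29  27  51  83  43  17  17  16  15  19  16  23  18  20  47 101 224
 21  20  28  42  36  28  25  25  26  78 130  72  25  18  19  18  21  17  15  19  19  48 102 227
 25  19  19  21  30  31  26  22  23  67 123  90  34  14  17  18  16  18  16  17  20  48 103 224
 26  23  20  19  29  31  22  19  16  28  50  33  17  17  17  17  20  20  19  13  17  52  92 149
 38  41  26  25  31  31  26  24  21  16  18  17  20  18  21  21  23  16  21  17  19  51  75  83
 29  32  32  30  32  31  26  22  21  16  19  16  18  23  20  18  19  20  23  18  17  45  75  79
 28  25  27  30  32  32  29  35  28  21  21  22  18  15  19  18  19  17  22  23  24  47  75  82
 26  28  27  28  29  27  28  36  43  26  16  17  19  23  21  21  16  21  32  31  25  46  67  77
 25  27  27  25  23  20  32  63  73  38  20  18  21  16  21  18  22  35  33  28  21  43  73  73
```

The rib moved from upper left to top (232,254) with no torque build-up, so clockwise loosens it. I'll turn on to about 59°.

Emit:
arm_command(
  commands=[
    [[0,0,0,0,0,0.06],[0,0,0,0,0,0.06],[0,0,0,0,0,0.06],[0,0,0,0,0,0.06],[0,0,0,0,0,0.06],[0,0,0,0,0,0.06],[0,0,0,0,0,0.06],[0,0,0,0,0,0.06],[0,0,0,0,0,0.07],[0,0,0,0,0,0],[0,0,0,0,0,0]],
  ],
)

```text
t: 26.87
ee_pos: [0.5585, 0.2473, 0.1355]
tcp_rot: [[-0.643, 0.766, 0.002], [0.766, 0.643, 0.001], [-0.001, 0.002, -1.0]]
ft_force: [-0.5, -0.3, 4.9]
width: 0.462
grip_force: 30.2
```

Emit:
arm_command(
  commands=[
    [[0,0,-0.002,0,0,0],[0,0,-0.002,0,0,0],[0,0,0,0,0,0]],
  ],
)

```text
t: 27.12
ee_pos: [0.5574, 0.247, 0.1385]
tcp_rot: [[-0.643, 0.766, -0.0], [0.766, 0.643, 0.0], [0.0, -0.0, -1.0]]
ft_force: [0.6, 0.2, -0.2]
width: 0.46
grip_force: 30.3
```

Emit:
arm_command(
  commands=[
    [[0,0,-0.003,0,0,0],[0,0,-0.003,0,0,0],[0,0,0,0,0,0]],
  ],
)

```text
t: 27.37
ee_pos: [0.5579, 0.2471, 0.1451]
tcp_rot: [[-0.643, 0.766, 0.001], [0.766, 0.643, 0.0], [-0.0, 0.001, -1.0]]
ft_force: [0.1, 0.3, -0.4]
width: 0.464
grip_force: 30.3
```

Free, with no pull. Now lift to about 10 cm above.

Emit:
arm_command(
  commands=[
    [[0,0,-0.006,0,0,0],[0,0,-0.01,0,0,0],[0,0,-0.015,0,0,0],[0,0,-0.015,0,0,0],[0,0,-0.015,0,0,0],[0,0,-0.012,0,0,0],[0,0,-0.01,0,0,0],[0,0,-0.006,0,0,0],[0,0,0,0,0,0],[0,0,0,0,0,0],[0,0,0,0,0,0],[0,0,0,0,0,0],[0,0,0,0,0,0],[0,0,0,0,0,0]],
  ],
)

```text
t: 28.53
ee_pos: [0.5572, 0.2469, 0.2329]
tcp_rot: [[-0.643, 0.766, -0.001], [0.766, 0.643, -0.0], [0.001, -0.001, -1.0]]
ft_force: [-0.6, 0.2, -0.2]
width: 0.46
grip_force: 30.3
```

```bash
python3 - <<'E'
from m import *
o=arm.get_obs();print(o['ee_pos'],o['width'],o['grip_force'],o['ft_force'],np.abs(o['qvel']).max())
for n in("scene","side"):
    c=cam(n);H=cv2.cvtColor(c["pixels"],cv2.COLOR_RGB2HSV);m=cv2.inRange(H,(105,150,50),(125,255,255));_,l,st,ce=cv2.connectedComponentsWithStats(m)
    print(n,"exp cap mid",proj(c,[[.557,.247,.265]]),"old",proj(c,[[.557,.247,.165]]),[(st[i].tolist()) for i in range(1,len(st)) if st[i,4]>25])
E
```

```text
[0.5572 0.2469 0.2329] 0.4601645728522204 30.260304808616638 [-0.5625  0.2348 -0.185 ] 0.0058743337099096075
scene exp cap mid [[309.8638 108.7671]] old [[306.3146 131.9417]] [[304, 104, 12, 13, 114], [333, 134, 12, 14, 118], [264, 137, 11, 13, 121], [255, 247, 18, 13, 134], [255, 273, 15, 7, 38]]
side exp cap mid [[231.5368 226.7411]] old [[233.2454 261.1535]] [[85, 75, 31, 74, 1259], [110, 129, 86, 47, 2705], [224, 219, 19, 22, 337], [293, 301, 22, 26, 437], [181, 365, 27, 19, 356]]
```

```bash
python3 -c "
from workcell import arm
print(arm.close_job())"
```

```text
the job is handed in; nothing more can be done
None
```

The job is handed in at about 28.5 s: the latch and brush lie released on their tray outlines, the cap came loose clockwise (seen from above, a reverse thread), and the gripper holds it upright and still about 10 cm above the hub; no verdict was returned.

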